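# Face up the cup carton in a deep rack with a pull hook

### The arm

A 7-joint arm with a two-finger parallel gripper is mounted at the origin on the work surface. World frame = base frame: x ahead of the robot, y to its left, z up, the work surface at z = 0. Lengths are in mm, angles in rad, forces in N, time in s.
With the tool pointing down it reaches from about 425 to 1025 mm from the base axis. Payload 3.6 kg.
Tool frame: the origin (TCP) lies where the fingers leave the gripper's body, on its centre line; the fingertips stand 73 mm ahead of it and the grasp point (between the pads) lies 54 mm ahead of it; z points along the fingers, y is the line along which they close (so a half turn about z gives the same grasp; the last joint's range is limited). The gripper opens to 85 mm and grips with 20 to 120 N. Pads are 22 mm wide; open, the fingers measure 114 mm over their backs; the gripper's body (76 mm by 85 mm) begins 54 mm behind the grasp point. The pads swing forward as they close: fully open they stand 13 mm farther back than shut.
Start: joints at [1.192, 0.591, 0.048, 1.609, -0.033, 0.943, -0.034], TCP at [204.399, -695.594, 303.902] pointing down, gripper open.
Joint ranges: [-2.69, 2.69], [-0.47, 2.24], [-1.27, 1.36], [0.19, 2.51], [-1.53, 4.68], [0.08, 2.07], [-3.09, 3.09]. Speed limits (rad/s): [2.57, 2.57, 3.14, 3.14, 3.14, 3.14, 3.14].

### API

Orientations are given as [roll, pitch, yaw] about the fixed x, y, z axes, in that order (R = Rz(yaw) Ry(pitch) Rx(roll)).
In Python, from rig import ctrl gives the robot as it stands. The module is installed in compiled form; this text tells all that it offers. Calls block until the motion is done:
- ctrl.reach(position, orientation): joint-space move of the TCP to a pose.
- ctrl.line_to(position, attitude=None, speed=150, force_limit=None): straight line of the TCP; attitude=None keeps the orientation; speed is the mean speed in mm/s. With force_limit (N) it stops when the force on the tool has changed by that much, and returns True; else False.
- ctrl.movej(angles): joint-space move.
- ctrl.set_gripper(opening): finger opening in mm; the grip force is fixed at half the most; returns when the fingers have stopped.
- ctrl.wait(seconds).
- ctrl.solve_ik(position, orientation): joint angles nearest the present ones, or None.
- ctrl.get_obs(): the state.
- ctrl.grab_frame(name): name is "scene" or "top" or "wrist"; returns a dict with "image" (420x560x3 uint8, blue, green, red), "fx", "fy", "cx", "cy" (pixels), "k1" (the pictures are not rectified: a ray, as slopes to the right and down, at radius r is drawn at 1 + k1 r^2 times it, then the intrinsics apply), "view" (4x4, takes a point from world to camera coordinates); the wrist camera has in their place "mount" (4x4, takes a point from camera to tool coordinates, whose origin is the TCP and whose axes are the flange's). Camera axes: x right, y down, z forward; pixel columns grow to the right and rows downward; lengths in mm; the calibration is good to about 2 mm. A picture is of the moment at which its call begins: read the wrist's pose just before it. There is no depth.
A pose or a line that the arm cannot do raises ctrl.IKError and nothing moves.
- ctrl.sign_off(): hands the job in; it is judged then, once.
The state is a dict: "time_s": time; "joint_pos": joint angles; "joint_vel": joint speeds; "joint_efforts": joint torques, N m; "ee_pos": TCP position; "tool_rot": TCP orientation; "force": force on the tool from outside, world axes, zero at the start; "moment": the same for the moment, N m; "width": finger opening in mm; "grasp_force": force on a finger pad.
Only numpy, scipy, OpenCV 4.12 (cv2) and the standard library are available. Lean on these libraries where they do the work, as an engineer would, in place of code of your own. Each camera call takes 0.05 s, during which the arm holds its last target. There are 200 camera calls.

### The job

Pick up the pull hook from the counter, reach into the rack and drop its blade behind the low front lip of the open carton of paper cups, then drag that carton forward with the hook until you feel it bear snugly and squarely on the sprung buffer strip at the front of the rack, pulling steadily and gently so that the cardboard lip is not overloaded. Touch the carton only with the hook, and leave the closed carton beside it and everything else on the counter alone. Finally unhook without pushing the carton back off the buffer, stand the hook upright on the open counter clear of the rack, and let go.

Things in the scene. Friction and masses are not known exactly. Their poses are not given: they have to be found in the camera images.
- rack: Fixed low stock rack: base board 12 mm thick, 346 mm wide (y), 280 mm deep (x). Origin: middle of its front edge, on the counter; x points into the rack, z up. An open wire roof, underside 151 mm above the counter, starts at x = 39 mm. Two bays 163 mm wide, centred at y = +85.5 and -85.5 mm, between guide walls 52 mm high; posts near the corners. Either bay may hold the open carton.
- stop: Fixed bar along the rack front (rack x = 0 to 8 mm), top 32 mm above the counter; origin mid front edge, 12 mm above the counter. It carries a black buffer strip of its height, whose face stands at rack x = 20 to 42 mm: its setting differs each time and is not measured, feel for it. The face yields on springs (7 N per mm, 6 mm at most). Snug = carton pressing it with over 5 N for 0.3 s.
- carton: Loose open carton 150 mm deep (x), 130 wide (y), walls 5; sides and rear 75 high, front lip 55. Cup stacks fixed in its rear; empty from the lip's inner face (x = -70) to x = -15, floor 4 thick. Origin: centre of underside; x to its rear. Starts 40 to 90 mm behind the buffer, a little askew. 0.6 to 0.9 kg; dragging takes 3 to 7 N. More than 15 N from the hook, in any direction, ruins the lip.
- carton_lip (a point): Middle of the top edge of the carton's low front wall (centre of its 5 mm thickness), 55 mm above the carton's underside, so 67 mm above the counter.
- closed_carton: Loose closed carton 150 x 130 x 85 mm, flat top, in the other bay; leave it. Origin: centre of its underside.
- hook_grip (a point): Centre of the pull hook's wooden handle, 22 mm above the hook's underside; x points along the shank to the blade. Handle 90 mm long (x), 24 wide (y), 44 tall. A round shank, 8 mm thick, leaves the handle's end 36 mm above the underside. Mass 160 g. The hook stands on its handle and blade.
- hook_tip (a point): Middle of the lower edge of the hook's steel blade, 185 mm ahead of the handle's centre and level with the handle's underside. The blade is 5 mm thick (along the shank), 40 mm wide and stands 40 mm high; its top joins the shank, whose underside is 32 mm above the blade's lower edge.
- weight0: Bystander, loose: grey conical party weight, 52 mm across, 55 mm tall. Origin: centre of its underside.
- weight1: Bystander, loose: red conical party weight, 52 mm across, 55 mm tall. Origin: centre of its underside.
- brush_pot: Bystander, loose: clear round pot 76 mm across and 90 mm tall with brushes and pens standing in it, 165 mm tall in all. Origin: centre of its underside.
- pink_box: Bystander, loose: pink gift box 100 x 80 x 60 mm. Origin: centre of its underside.
- tape_roll: Bystander, loose: orange ring-shaped roll lying flat, 90 mm across, 25 mm high. Origin: centre of its underside.
- cup: Bystander, loose: white cup 70 mm across, 80 mm tall. Origin: centre of its underside.
- hook: The pull hook as a whole. Origin: centre of the handle's underside; axes as at its handle point.

How it is judged:
By the outcome, as a careful person would: the job done as asked, in the order asked, and still so for the second after the job is handed in, with the robot touching nothing.
It also fails if it takes over 67 s, if anything falls off the work surface, if the arm or the gripper's body presses on something with over 40 N, if the wrist force passes 120 N, or if a joint passes its speed limit or range.

## Working session

There is one attempt and no reset: what is moved stays moved. The work goes in short steps, each a Python script; the robot and the scene stay as the last script left them, time stands still between calls to the robot, and variables do not carry over. Pictures are saved under pics/ and viewed, at most 10 in all, crops included, and the job is handed in when it is done.

```bash
mkdir -p pics; python3 - <<'E'
from rig import ctrl
import cv2,numpy as np
o=ctrl.get_obs();print({k:np.round(v,3) for k,v in o.items()})
for n in("scene","top"):
    f=ctrl.grab_frame(n);cv2.imwrite(f"pics/{n}0.png",f["image"]);print(n,f["fx"],f["fy"],f["cx"],f["cy"],f["k1"],np.round(f["view"],3).tolist())
f=ctrl.grab_frame("wrist");print(f["fx"],f["k1"],np.round(f["mount"],3).tolist())
E
```

```text
{'time_s': np.float64(0.0), 'joint_pos': array([ 1.191,  0.592,  0.048,  1.61 , -0.033,  0.943, -0.034]), 'joint_vel': array([ 0.001, -0.   ,  0.001, -0.002, -0.001,  0.002,  0.   ]), 'joint_efforts': array([ 0.0000e+00, -5.4869e+01,  1.5470e+00, -1.9812e+01,  9.0000e-03,
        9.0000e-03,  0.0000e+00]), 'ee_pos': array([ 204.241, -694.914,  302.742]), 'tool_rot': array([-3.139,  0.   ,  0.286]), 'force': array([ 0.008,  0.035, -0.099]), 'moment': array([-0.006, -0.03 , -0.002]), 'grasp_force': np.float64(0.0), 'width': np.float64(85.547)}
scene 493.2278246735466 493.2278246735466 286.0700366124006 221.69548150447125 -0.12342769904064475 [[0.709, 0.706, 0.009, -397.657], [0.606, -0.602, -0.521, -268.802], [-0.362, 0.375, -0.854, 1569.472], [0.0, 0.0, 0.0, 1.0]]
top 399.2580318780812 399.2580318780812 270.88709140873897 205.4034560331705 0.03347903900440747 [[0.004, -1.0, -0.003, 13.197], [-0.986, -0.004, -0.165, 534.555], [0.165, 0.004, -0.986, 1049.188], [0.0, 0.0, 0.0, 1.0]]
375.600548483462 -0.021999220113034915 [[0.0, -0.948, -0.318, 80.747], [1.0, 0.0, -0.0, -0.543], [0.0, -0.318, 0.948, -70.157], [0.0, 0.0, 0.0, 1.0]]
```

View pics/scene0.png

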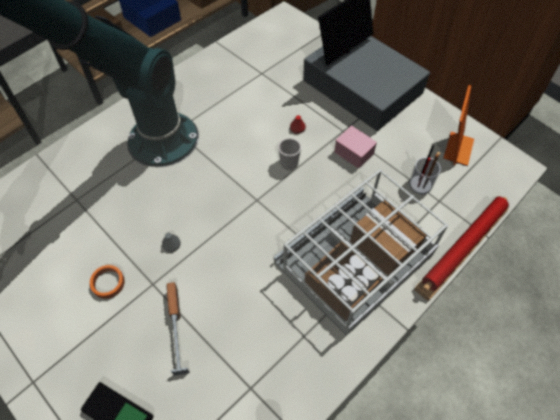

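View pics/top0.png

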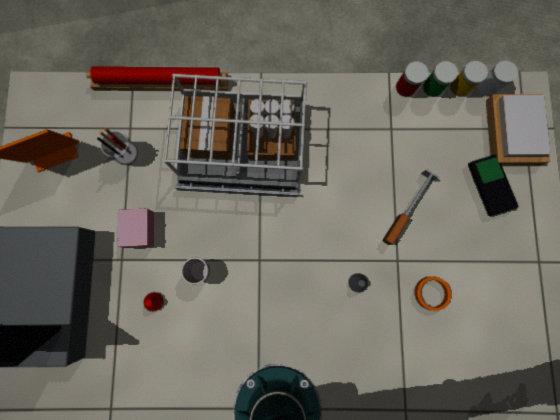

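The open carton is in the right bay: white cups near (272,118) in the top view, with the rack front edge at about row 190. The hook handle is at (397,228) and its blade at (432,175), both in the top view. Next, enlarged crops.

```bash
cat > h.py <<'E'
import cv2,numpy as np
def cam(f,o=None):
    "returns camera centre and rotation (cam->world)"
    if "view" in f: V=np.array(f["view"]);R=V[:3,:3].T;return -R@V[:3,3],R
    from scipy.spatial.transform import Rotation as S
    T=np.eye(4);T[:3,:3]=S.from_euler('xyz',o["tool_rot"]).as_matrix();T[:3,3]=o["ee_pos"]
    M=T@np.array(f["mount"]);return M[:3,3],M[:3,:3]
def KD(f): return np.array([[f["fx"],0,f["cx"]],[0,f["fy"],f["cy"]],[0,0,1.]]),np.array([f["k1"],0,0,0,0.])
def pix2plane(f,uv,z,o=None):
    c,R=cam(f,o);K,D=KD(f)
    p=cv2.undistortPoints(np.array(uv,float).reshape(-1,1,2),K,D).reshape(-1,2)
    d=np.c_[p,np.ones(len(p))]@R.T
    return c+d*((z-c[2])/d[:,2])[:,None]
def project(f,P,o=None):
    c,R=cam(f,o);K,D=KD(f);q=((np.array(P,float)-c)@R)
    return cv2.projectPoints(q.reshape(-1,1,3),np.zeros(3),np.zeros(3),K,D)[0].reshape(-1,2)
E
python3 - <<'E'
import cv2
i=cv2.imread("pics/top0.png")
a=cv2.resize(i[65:205,155:315],None,fx=4,fy=4,interpolation=cv2.INTER_CUBIC)
cv2.imwrite("pics/c1.png",a)
E
python3 - <<'E'
from h import *
from rig import ctrl
f=ctrl.grab_frame("top");i=f["image"]
hsv=cv2.cvtColor(i,cv2.COLOR_BGR2HSV)
# handle mask near hook
m=cv2.inRange(hsv,(3,100,60),(20,255,255));m[:, :370]=0;m[:,420:]=0;m[:190]=0;m[260:]=0
c=max(cv2.findContours(m,0,2)[0],key=cv2.contourArea);r=cv2.minAreaRect(c);print(r)
b=cv2.boxPoints(r);print(np.round(pix2plane(f,b,40)[:,:2]),np.round(pix2plane(f,[r[0]],40)))
print("blade~",np.round(pix2plane(f,[(430,176)],36)))
print("rackfront~",np.round(pix2plane(f,[(178,190),(300,193)],32)))
s=ctrl.grab_frame("scene")
E
```

```text
((397.40252685546875, 228.15159606933594), (9.252963066101074, 31.904699325561523), 32.735225677490234)
[[ 444. -293.]
 [ 518. -343.]
 [ 504. -363.]
 [ 431. -313.]] [[ 474. -328.   40.]]
blade~ [[ 620. -426.   36.]]
rackfront~ [[579. 274.  32.]
 [572. -65.  32.]]
```

View pics/c1.png

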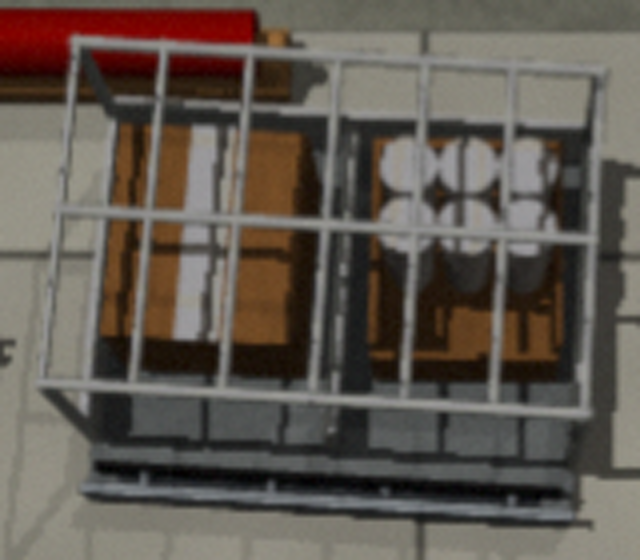

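The roof wires are visible over both cartons. The open carton's lip runs about (370,355)-(560,360) in the crop, and the stop bar's front edge runs (82,487)-(572,518). Closer wrist views of the hook and carton follow.

```bash
python3 - <<'E'
from h import *
from rig import ctrl
import pickle
D=[]
a=-.59
ctrl.reach([560+44*np.cos(a),-385+44*np.sin(a),300],[np.pi,0,a]);ctrl.wait(.3)
o=ctrl.get_obs();f=ctrl.grab_frame("wrist");D.append((o,f));cv2.imwrite("pics/w1.png",f["image"])
print(o["ee_pos"],o["tool_rot"])
ctrl.reach([670,20,380],[np.pi,0,0]);ctrl.wait(.3)
o=ctrl.get_obs();f=ctrl.grab_frame("wrist");D.append((o,f));cv2.imwrite("pics/w2.png",f["image"])
print(o["ee_pos"],o["tool_rot"],o["time_s"],f["cx"],f["cy"])
pickle.dump(D,open("w.pkl","wb"))
E
```

```text
[ 596.06546473 -410.1684836   300.03854447] [ 3.14145141e+00 -2.91213824e-05 -5.91118791e-01]
[670.03584395  19.07896491 379.8435353 ] [ 3.14134024e+00  2.48766220e-04 -1.38210227e-03] 4.2917 287.20976867229376 215.9144058329892
```

View pics/w1.png

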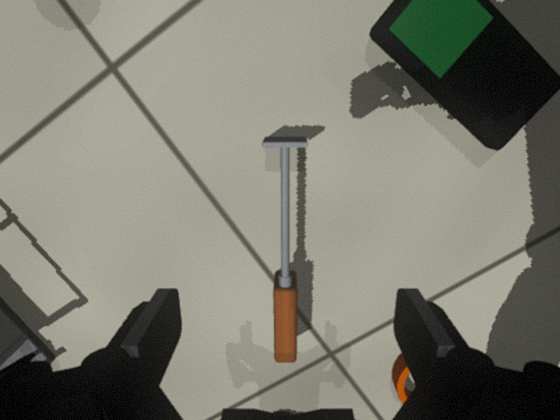

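View pics/w2.png

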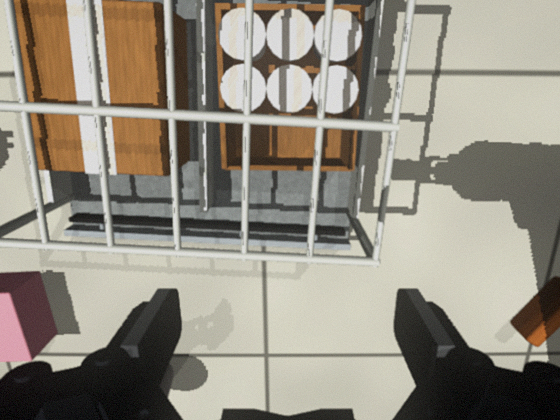

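w1 shows the hook: handle from (285,280) to (285,361), blade along row 142 from columns 263 to 306. w2 shows the open carton's lip at about (222,168)-(356,168), and the stop from (66,235) to (348,243). I'll enlarge w2.

```bash
python3 - <<'E'
from h import *
import pickle
(o1,f1),(o2,f2)=pickle.load(open("w.pkl","rb"))
i=f2["image"];cv2.imwrite("pics/c2.png",cv2.resize(i[110:260,200:400],None,fx=4,fy=4,interpolation=cv2.INTER_CUBIC))
i=f1["image"];hsv=cv2.cvtColor(i,cv2.COLOR_BGR2HSV)
m=cv2.inRange(hsv,(3,120,50),(20,255,255));m[:,:250]=0;m[:,320:]=0
c=max(cv2.findContours(m,0,2)[0],key=cv2.contourArea);r=cv2.minAreaRect(c);print(r,cv2.boundingRect(c))
x,y,w,h=cv2.boundingRect(c)
for v in range(y,y+h,8): u=np.flatnonzero(m[v]);print(v,u.min(),u.max(),hsv[v,u.min():u.max()+1,2].mean().round(),end=' | ')
print()
for v in range(134,152): print(v,i[v,275,:].mean().round(),i[v,297].mean().round(),end=' | ')
back=pix2plane(f1,[((c[:,0,0].min()+c[:,0,0].max()+1)/2,y+h)],44,o1)[0]
bl=pix2plane(f1,[(263,142),(307,142)],40,o1);print(back,bl)
E
```

```text
((285.0, 324.5), (73.0, 22.0), 90.0) (274, 288, 23, 74)
288 280 291 74.0 | 296 274 296 129.0 | 304 274 296 129.0 | 312 274 296 130.0 | 320 275 295 132.0 | 328 275 295 134.0 | 336 275 295 133.0 | 344 275 295 134.0 | 352 275 295 130.0 | 360 276 294 120.0 | 
134 80.0 81.0 | 135 83.0 79.0 | 136 72.0 72.0 | 137 60.0 56.0 | 138 53.0 55.0 | 139 53.0 51.0 | 140 52.0 51.0 | 141 68.0 68.0 | 142 112.0 107.0 | 143 137.0 135.0 | 144 145.0 140.0 | 145 139.0 139.0 | 146 143.0 138.0 | 147 141.0 126.0 | 148 143.0 103.0 | 149 145.0 91.0 | 150 145.0 110.0 | 151 145.0 124.0 | [ 437.36487993 -302.08456677   44.        ] [[ 638.84842263 -413.99734348   40.        ]
 [ 617.51234794 -445.81772474   40.        ]]
```

View pics/c2.png

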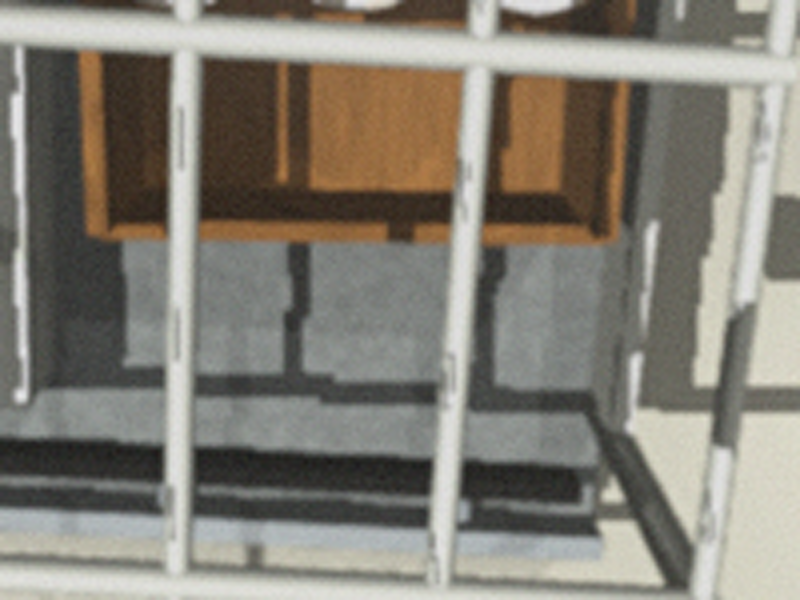

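In the crop, the lip's outer top edge runs (88,238)-(615,241). The stop's front edge runs (0,527)-(600,557), and the black buffer's rear face runs about (0,440)-(580,470).

```bash
python3 - <<'E'
from h import *
import pickle
(o1,f1),(o2,f2)=pickle.load(open("w.pkl","rb"))
P=lambda uv,z:pix2plane(f2,[(200+u/4,110+v/4) for u,v in uv],z,o2)[:,:2].round(1)
lip=P([(86,240),(617,242)],67);stop=P([(0,527),(600,557)],32);buf=P([(0,440),(580,470)],32)
print(lip,stop,buf)
w3=P([(22,402),(630,432)],64);print("walls front ends",w3)
an=lambda p:np.arctan2(-(p[0]-p[1])[0],(p[0]-p[1])[1])
print([an(p) for p in(lip,stop,buf,w3)],np.linalg.norm(lip[0]-lip[1]))
E
```

```text
[[672.2  87.3]
 [671.5 -50. ]] [[577.5 124.4]
 [567.6 -56.6]] [[605.2 122.3]
 [595.7 -49.1]]
walls front ends [[627.2 107.7]
 [618.5 -57. ]]
[np.float64(-0.0050982806633712114), np.float64(-0.05464168609127395), np.float64(-0.0553692520070273), np.float64(-0.052774266197522034)] 137.3017844020973
```

```bash
cat > g.py <<'E'
import numpy as np
Y=-0.055                      # rack yaw
H=78.                         # TCP above hook underside
L=170.                        # TCP to blade centre along the shank
d=np.array([np.cos(Y),np.sin(Y)])
A=[np.pi,0,Y]
def tcp(tipxy,tipz): 
    p=np.array(tipxy)-L*d; return [p[0],p[1],tipz+H]
lip=np.array([674.5,18.7])
E
python3 - <<'E'
from g import *
from h import *
from rig import ctrl
for n,t in (("pre",tcp(lip-76*d,85)),("prelow",tcp(lip-92*d,85)),("in",tcp(lip+16*d,85)),("down",tcp(lip+16*d,42)),("end",tcp(lip-80*d,42))):
    q=ctrl.solve_ik(t,A);print(n,np.round(t),None if q is None else np.round(q,2))
a=-.59;u=np.array([np.cos(a),np.sin(a)]);c=np.array([474,-327.])+15*u
ctrl.reach([*c,180],[np.pi,0,a]);ctrl.line_to([*c,H],speed=80,force_limit=8)
ctrl.wait(.2);print(ctrl.get_obs()["ee_pos"],ctrl.get_obs()["force"])
ctrl.set_gripper(0);o=ctrl.get_obs();print(o["width"],o["grasp_force"],o["force"])
ctrl.line_to([*c,210],speed=120);ctrl.wait(.3)
o=ctrl.get_obs();f=ctrl.grab_frame("wrist");cv2.imwrite("pics/w3.png",f["image"])
print(o["width"],o["grasp_force"],o["force"],o["ee_pos"],o["time_s"])
import pickle;pickle.dump((o,f),open("w3.pkl","wb"))
E
```

```text
pre [429.  32. 163.] [-0.23  0.49  0.06  2.36 -0.1   0.29 -1.7 ]
prelow [413.  33. 163.] [-0.23  0.48  0.06  2.39 -0.1   0.27 -1.71]
in [521.  27. 163.] [-0.19  0.56  0.07  2.17 -0.09  0.42 -1.67]
down [521.  27. 120.] [-0.18  0.64  0.05  2.18 -0.1   0.33 -1.67]
end [425.  32. 120.] [-0.21  0.59  0.04  2.39 -0.12  0.17 -1.69]
[ 486.66299065 -335.42382303   78.41355017] [-0.37337409  0.16785278  0.49453856]
23.287104145644328 59.46764051914215 [0.11122804 0.18597853 1.8426678 ]
23.593728263481694 59.154537320137024 [ 0.62821736  0.28539782 -1.82325825] [ 486.3271875  -335.28660931  209.51871202] 9.75
```

View pics/w3.png

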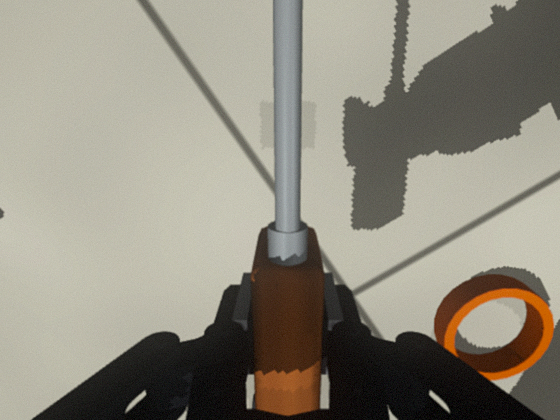

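The wrist view shows the handle held squarely and the shank straight up column 287, with the blade out of frame. Next: carry the hook to the rack front and insert it above the lip.

```bash
python3 - <<'E'
from g import *
from h import *
from rig import ctrl
ctrl.line_to([380,-240,200],[np.pi,0,-.3],speed=120)
ctrl.line_to(tcp(lip-90*d,86),A,speed=130)
ctrl.wait(.2);o=ctrl.get_obs();print("pre",o["ee_pos"],o["force"],o["moment"])
print(ctrl.line_to(tcp(lip+16*d,86),A,speed=60,force_limit=6))
ctrl.wait(.3);o=ctrl.get_obs();print(o["ee_pos"],o["tool_rot"],o["force"],o["moment"],o["time_s"])
f=ctrl.grab_frame("scene");t=ctrl.grab_frame("top")
tip=np.array([*(np.array(o["ee_pos"][:2])+L*d),o["ee_pos"][2]-H]);n=np.array([-d[1],d[0],0])
D=np.array([*d,0])
pts=[tip+20*n,tip-20*n,tip+20*n+[0,0,40],tip-20*n+[0,0,40]]
l3=np.array([*lip,67.]);lp=[l3+[0,60,0],l3-[0,60,0]]
ims=[]
for g in(f,t):
    i=cv2.resize(g["image"],None,fx=4,fy=4,interpolation=cv2.INTER_CUBIC)
    for P,c in((pts,(0,255,0)),(lp,(255,0,255))):
        for u in project(g,P): cv2.circle(i,tuple(int(x) for x in u*4+2),3,c,-1)
    c=project(g,[tip])[0]*4;x,y=int(c[0])-300,int(c[1])-250;x=max(x,0);y=max(y,0)
    ims.append(i[y:y+520,x:x+600])
cv2.imwrite("pics/v1.png",cv2.resize(np.hstack([ims[0][60:460,100:500],ims[1][60:460,100:500]]),(800,400)))
E
```

```text
pre [414.86723093  32.65605126 164.0527987 ] [ 1.14170497  0.64890311 -1.85715237] [0.01583296 0.02725523 0.04131007]
False
[520.65658396  27.15669229 164.02537736] [-3.14159092e+00  2.85084596e-05 -5.50032347e-02] [-0.46912703  0.64923501 -1.60745596] [-0.00914109  0.06754607 -0.02397609] 15.8417
```

View pics/v1.png

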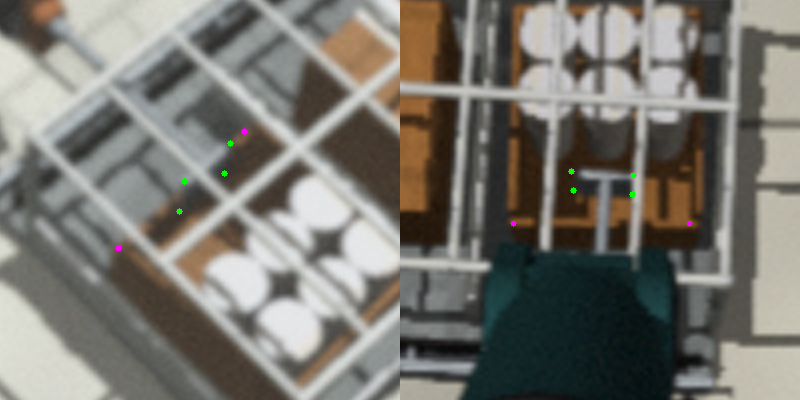

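Both views agree with the model: the blade hangs inside the carton, about 11 mm behind the lip. Lower it and start the pull.

```bash
python3 - <<'E'
from g import *
from rig import ctrl
S=lambda:(lambda o:print(np.round((np.array(o["ee_pos"])),1),np.round(o["force"],2),np.round(o["moment"],2),round(o["time_s"],1)))(ctrl.get_obs())
print(ctrl.line_to(tcp(lip+16*d,42),A,speed=50,force_limit=4));ctrl.wait(.2);S()
print(ctrl.line_to(tcp(lip+1*d,42),A,speed=12,force_limit=8));S()
print(ctrl.line_to(tcp(lip-25*d,42),A,speed=12,force_limit=10));S();ctrl.wait(.2);S()
E
```

```text
False
[520.9  27.2 120.3] [-0.17 -0.67 -1.69] [ 0.01 -0.02  0.  ] 17.2
False
[506.4  28.2 120.1] [ 4.59  0.66 -2.43] [ 0.18 -0.83  0.25] 18.6
False
[479.8  29.4 120. ] [ 5.01 -0.31 -0.44] [-0.1  -1.16 -0.08] 20.9
[479.8  29.4 120. ] [ 4.34 -0.61 -0.89] [-0.14 -1.17 -0.09] 21.1
```

```bash
python3 - <<'E'
from g import *
from rig import ctrl
def S():
    o=ctrl.get_obs();print(np.round(o["ee_pos"],1),np.round(o["force"],2),np.round(o["moment"],2),round(o["time_s"],1));return o["force"][:2]@d
print(ctrl.line_to(tcp(lip-55*d,42),A,speed=15,force_limit=5));S()
s=55
while s<90:
    s+=.8;ctrl.line_to(tcp(lip-s*d,42),A,speed=8,force_limit=6);F=S()
    if F>9: break
ctrl.wait(.3);S()
E
```

```text
False
[449.9  31.1 120. ] [ 5.19  0.4  -0.74] [-0.05 -1.07  0.07] 23.2
[448.9  31.1 120. ] [ 4.    0.76 -1.01] [-0.02 -1.12 -0.07] 23.5
[448.1  31.1 120. ] [ 4.7  -0.   -0.44] [-0.01 -1.15 -0.01] 23.7
[447.3  31.2 120. ] [ 4.15 -0.84 -0.71] [ 0.02 -1.06 -0.  ] 24.0
[446.5  31.2 120. ] [ 5.01 -0.22 -0.21] [-0.05 -1.09  0.  ] 24.2
[445.8  31.3 120. ] [ 5.14 -0.84 -0.71] [-0.06 -1.12  0.01] 24.5
[445.   31.3 120. ] [ 4.39 -0.35 -1.04] [-0.06 -1.1   0.02] 24.7
[444.2  31.4 120. ] [ 5.05 -0.8  -1.11] [-0.05 -1.05  0.04] 25.0
[443.4  31.4 120. ] [ 4.29 -0.37 -0.36] [-0.01 -1.04 -0.03] 25.2
[442.6  31.5 120. ] [ 4.75  0.45 -0.35] [-0.03 -1.01 -0.04] 25.5
[441.8  31.5 120. ] [ 4.05 -0.78 -0.48] [-0.1  -1.03  0.06] 25.7
[441.   31.5 120. ] [ 5.04 -0.84 -1.59] [-0.06 -1.08  0.  ] 26.0
[440.2  31.6 120. ] [ 4.98  0.4  -0.32] [-0.04 -1.07 -0.03] 26.2
[439.4  31.6 120. ] [ 4.56  0.29 -0.35] [-0.06 -1.07  0.03] 26.5
[438.6  31.7 120. ] [ 4.11  0.07 -0.84] [-0.08 -1.14  0.05] 26.7
[437.8  31.8 120. ] [4.96 0.19 0.17] [-0.04 -1.04  0.01] 27.0
[437.   31.8 120. ] [ 4.55  0.21 -1.29] [-0.02 -1.04 -0.02] 27.2
[436.2  31.8 120. ] [ 4.42 -0.04 -0.47] [-0.05 -1.01 -0.04] 27.5
[435.4  31.9 120. ] [ 5.01 -0.56 -1.07] [-0.02 -1.1  -0.  ] 27.7
[434.6  31.9 120. ] [ 4.56 -0.62 -1.27] [-0.03 -1.05  0.01] 28.0
[433.9  31.9 120. ] [ 5.4   0.54 -0.45] [-0.01 -1.06  0.02] 28.2
[433.6  32.  120. ] [ 6.35  0.44 -1.72] [-0.08 -1.12  0.03] 28.5
[433.4  32.1 120.1] [ 6.52 -0.09 -2.25] [-0.16 -1.21 -0.04] 28.7
[433.1  32.1 120. ] [ 7.28 -0.84 -3.18] [-0.07 -1.25 -0.06] 29.0
[432.9  32.2 120.1] [ 8.46 -1.13 -3.46] [-0.15 -1.35 -0.08] 29.2
[432.6  32.2 120.1] [ 9.63 -0.83 -4.65] [-0.12 -1.44 -0.1 ] 29.5
[432.6  32.2 120.1] [ 9.59 -0.56 -3.98] [-0.13 -1.44 -0.06] 29.8
```

```bash
python3 - <<'E'
from g import *
from rig import ctrl
def S():
    o=ctrl.get_obs();print(np.round(o["ee_pos"],1),np.round(o["force"],2),np.round(o["moment"],2),round(o["time_s"],1));return o["force"][:2]@d
s=75.8
while s<79:
    s+=.4;ctrl.line_to(tcp(lip-s*d,42),A,speed=5,force_limit=4);F=S()
    if F>11.4: break
print(s)
for _ in range(3): ctrl.wait(.25);S()
from h import *
f=ctrl.grab_frame("scene");t=ctrl.grab_frame("top")
r=[cv2.resize(f["image"][215:335,255:375],(400,400),interpolation=cv2.INTER_CUBIC),cv2.resize(t["image"][95:205,215:325],(400,400),interpolation=cv2.INTER_CUBIC)]
cv2.imwrite("pics/v2.png",np.hstack(r))
E
```

```text
[432.3  32.3 120.1] [10.69 -0.48 -5.31] [-0.25 -1.54 -0.07] 30.2
[432.1  32.3 120.1] [11.89 -0.53 -5.94] [-0.25 -1.54 -0.12] 30.4
76.60000000000001
[432.2  32.3 120.1] [10.8  -1.42 -6.24] [-0.19 -1.55 -0.07] 30.7
[432.1  32.3 120.1] [11.72 -0.13 -6.56] [-0.21 -1.63 -0.11] 30.9
[432.2  32.3 120.1] [10.91 -1.34 -5.73] [-0.24 -1.6  -0.06] 31.2
```

View pics/v2.png

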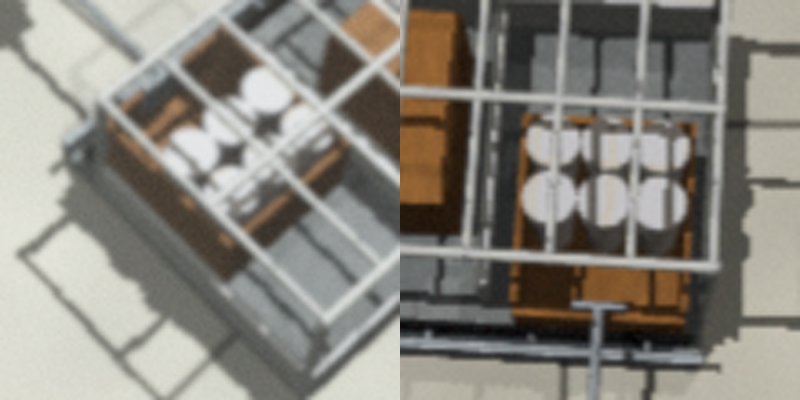

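The top view shows the blade on the lip centre at about (598,305). The carton's front is parallel to the buffer, and the hold at about 11 N has lasted over 0.8 s. Now unhook, withdraw and set the hook down.

```bash
python3 - <<'E'
from g import *
from rig import ctrl
def S():
    o=ctrl.get_obs();print(np.round(o["ee_pos"],1),np.round(o["force"],2),round(o["time_s"],1))
print(ctrl.line_to(tcp(lip-60*d,42),A,speed=15));ctrl.wait(.2);S()
print(ctrl.line_to(tcp(lip-60*d,84),A,speed=40,force_limit=5));ctrl.wait(.2);S()
print(ctrl.line_to(tcp(lip-90*d,84),A,speed=40,force_limit=5));S()
ctrl.line_to([380,-240,190],[np.pi,0,-.3],speed=130)
a=-.59;u=np.array([np.cos(a),np.sin(a)]);c=np.array([474,-327.])+15*u
ctrl.line_to([*c,110],[np.pi,0,a],speed=110);ctrl.wait(.2);S()
print(ctrl.line_to([*c,76],speed=25,force_limit=4));ctrl.wait(.2);S()
E
```

```text
False
[444.7  31.3 120. ] [ 0.    0.49 -2.87] 32.7
False
[444.8  31.3 161.8] [-0.75  0.77 -0.62] 34.1
False
[415.3  33.  162.1] [ 0.4   0.35 -1.39] 35.0
[ 486.3 -335.2  110.3] [ 0.66 -0.14 -2.  ] 39.2
True
[ 486.4 -335.3   78.1] [-0.29  0.5   4.53] 40.5
```

```bash
python3 - <<'E'
from h import *
from rig import ctrl
ctrl.set_gripper(85);ctrl.wait(.2)
p=ctrl.get_obs()["ee_pos"];ctrl.line_to([p[0],p[1],250],speed=100)
ctrl.reach([420,-250,330],[np.pi,0,-.59]);ctrl.wait(.3)
o=ctrl.get_obs();print(o["time_s"],o["force"],o["width"])
f=ctrl.grab_frame("scene");t=ctrl.grab_frame("top")
r=[cv2.resize(f["image"][160:400,135:375],(400,400),interpolation=cv2.INTER_CUBIC),cv2.resize(t["image"][60:260,210:450],(480,400),interpolation=cv2.INTER_CUBIC)[:,:400]]
cv2.imwrite("pics/v3.png",np.hstack(r))
E
```

```text
44.1083 [-0.64899677 -0.33984077  0.20600686] 85.08366715444023
```

View pics/v3.png

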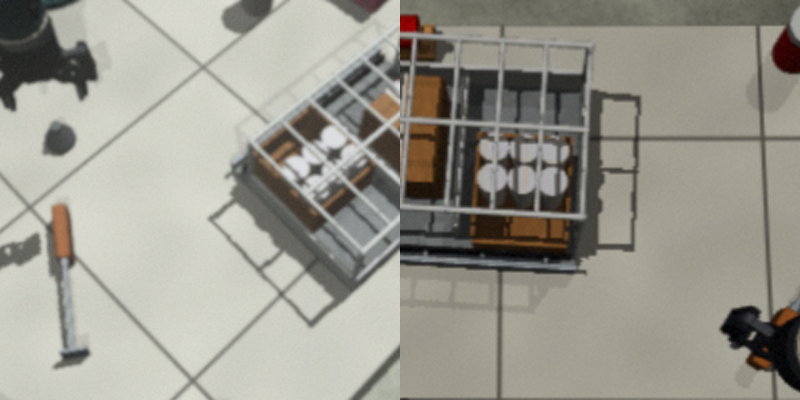

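The hook stands upright on its handle and blade at (65,280), well clear of the rack. The carton sits square against the buffer, and the arm is clear of everything.

```bash
python3 -c "
from rig import ctrl
print(ctrl.sign_off())"
```

```text
the job is handed in; nothing more can be done
None
```

The open carton is drawn up square on the buffer, pulled with about 12–13 N at the lip and held there for over 0.8 s; the hook stands upright on the open counter and the job is handed in at about 44 s, with the buffer force (about 6.5 N) inferred from the wrist force, not measured directly.

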